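Rub down the tape on a carton

ROBOT

A 6-joint arm with a two-finger parallel gripper is mounted at the origin on the work surface. World frame = base frame: x ahead of the robot, y to its left, z up, the work surface at z = 0. Lengths are in m, angles in rad, forces in N, time in s.
With the tool pointing down it reaches from about 0.225 to 0.875 m from the base axis. Payload 3.4 kg.
Tool frame: the origin (TCP) lies on the centre line of the jaws, within the pads' length; the fingertips stand 17 mm ahead of it and the grasp point (between the pads) lies 2 mm behind it (nose_length is the distance from the TCP to the fingertips, in m); z points along the fingers, y is the line along which they close (so a half turn about z gives the same grasp; the last joint's range is limited). The gripper opens to 85 mm and grips with 20 to 120 N. Pads are 22 mm wide; open, the fingers measure 114 mm over their backs; the gripper's body (76 mm by 85 mm) begins 54 mm behind the grasp point. The pads swing forward as they close: fully open they stand 13 mm farther back than shut.
Start: joints at [-1.394, 0.276, 1.505, -0, 1.361, -0.121], TCP at [0.169, -0.55, 0.248] pointing down, gripper open.
Joint ranges: [-2.89, 2.89], [-0.75, 2.08], [0.22, 2.7], [-1.18, 4.32], [0.11, 2.71], [-2.7, 2.7]. Speed limits (rad/s): [2.57, 2.57, 3.14, 3.14, 3.14, 3.14].

INTERFACE

Orientations are given as a unit quaternion [w, x, y, z].
In Python, from rig import get_state, get_image, sign_off, find_in, place_of, nose_length gives the robot as it stands.
- The arm moves only by the tool apply_moves, never from a script. Its argument "deltas" is one flat list of numbers, 5 for each row, row after row: the finger opening in mm, from 0 to 85.4, then the shift along the tool's x, y, z in mm, then the turn about the tool's z in degrees. A call has 1 to 12 rows; each row is the pose to reach, as a shift and turn from the pose commanded when the call began, along the tool's axes at that moment; what a row does not reach only later rows make up. A row lasts 1/12 s, in which the tool goes at most 41.7 mm and 7.16 degrees, less where a joint would pass 70% of its speed; a pose out of reach is approached as far as the arm can. A call with a gripper value outside its range is refused whole. The fingers move at their own pace and stop on an object; "squeeze" is the grip in N (left out, the last holds). Time passes only in rows, so rows that repeat a pose let the fingers close. It gives the time, the measured TCP pose, the force, the opening and the grip force at its end, in the units of the state.
- get_state(): the state, without advancing time (a new reading comes with each control period).
- get_image(name): name is "scene" or "side" or "wrist"; returns a dict with "frame" (480x640x3 uint8, red, green, blue), "K" (3x3 intrinsics, pixels), "position" and "orientation" of the camera in the world. Camera axes: x right, y down, z forward; pixel columns grow to the right and rows downward; lengths in m; the calibration is good to about 2 mm. A picture is of the moment at which its call begins. There is no depth.
- sign_off(): hands the job in; it is judged then, once.
Trained networks look in a picture, given as the dict that the camera call returned (one of the last four; its "shot" number tells which), for a name from the list of things; names that differ only in an ending like _2 or _b are one class to them, and where a whole thing is asked for, a point or a joint stands for the part that bears it (a point fixed in the world has none). Each returns a list of dicts, best first, with "score" (0 to 1); they miss things now and then, are a little off and sometimes report something else, mostly with a low value. They report only what shows in the picture. A call takes as long as a camera call.
- find_in(query, picture): "point" ([column, row] in pixels, amid what is visible of it).
- place_of(query, picture): "point" ([column, row] in pixels: a listed point, or the origin of a listed thing).
The state is a dict: "clock": time; "qpos": joint angles; "qd": joint speeds; "effort": joint torques, N m; "position": TCP position; "ee_rot": TCP orientation; "contact_force": force on the tool from outside, world axes, zero at the start; "moment": the same for the moment, N m; "width": finger opening in m; "gripper_force": force on a finger pad.
Only numpy, scipy, OpenCV 4.12 (cv2) and the standard library are available. Lean on these libraries where they do the work, as an engineer would, in place of code of your own. Each camera call takes 0.05 s, during which the arm holds its last target. There are 200 camera calls.

TASK

The carton has just been taped shut. Rub the tape down: put your fingertips on it at the end that is folded over the carton's edge and run them along the seam, over the whole length of the tape on top, to the cut-off end, pressing lightly all along and never so hard that the top caves in; then lift clear. Do not shove or lift the carton, and leave the things on it and around it where they are.

Things in the scene. Friction and masses are not known exactly. Their poses are not given: they have to be found in the camera images.
- carton: closed, full cardboard carton, 260 long (x) x 200 wide (y) x 140 mm high, about 3 kg, loose on the table. Origin at the centre of its underside, z up. Pale paper tape, 48 mm wide, lies along the middle seam of its top (along x, y = 0, upper face at z = 141.5 mm). At the -x end it folds down over the end wall; at the +x end it is cut off square 38 mm short of the carton's edge
- carton_top (a joint): how far the carton's top (both flaps with the tape, moving straight down together) is pressed in, m: 0 = untouched, 0.012 = hard stop. It starts to give at about 2 N of finger force, gives about 1 mm more for each further 0.8 N, and springs back
- tape_start (a point): point on the tape's upper face, on its centre line, in the middle of its first sixth, 24 mm in from the carton's edge at the folded-over end: where the stroke begins. Only the outer 6 mm, over the end wall, do not give
- tape_end (a point): point on the tape's upper face, on its centre line, at the cut-off edge, 198 mm from tape_start
- cutter: box cutter with its blade shut in, grey, 130 long x 22 wide x 18 mm high, lying loose on the carton's top beside the tape, on the carton's +y side, roughly along the tape; all of it lies 47 to 83 mm from the tape's centre line. Origin under its middle
- stamp: wooden hand stamp, 36 mm diameter, 52 mm high, standing loose on the carton's top on its -y side, its middle 64 to 74 mm from the tape's centre line. Origin at the centre of its foot
- jar_tall: amber spice jar with steel lid, 64 mm diameter, 115 mm high, standing loose on the table close to the carton's +y side. Origin at the centre of its foot
- jar_low: clear jar with white lid, 76 mm diameter, 75 mm high, standing loose on the table close to the carton's -y side. Origin at the centre of its foot
- tape_roll: roll of paper tape, 111 mm diameter, 48 mm high, lying flat on the table to the robot's right. Origin at the centre of its underside
- small_pail: white lidded pail, 120 mm diameter, 100 mm high, standing loose on the table to the robot's left. Origin at the centre of its foot
- tape_1: first sixth of the tape counted from the folded-over end: 36 mm long, 48 mm wide, 1.5 mm thick. Origin at the centre of its underside, 140 mm above the table; x points along the tape to the cut-off end
- tape_2: second sixth of the tape counted from the folded-over end: 36 mm long, 48 mm wide, 1.5 mm thick. Origin at the centre of its underside, 140 mm above the table; x points along the tape to the cut-off end
- tape_3: third sixth of the tape counted from the folded-over end: 36 mm long, 48 mm wide, 1.5 mm thick. Origin at the centre of its underside, 140 mm above the table; x points along the tape to the cut-off end
- tape_4: fourth sixth of the tape counted from the folded-over end: 36 mm long, 48 mm wide, 1.5 mm thick. Origin at the centre of its underside, 140 mm above the table; x points along the tape to the cut-off end
- tape_5: fifth sixth of the tape counted from the folded-over end: 36 mm long, 48 mm wide, 1.5 mm thick. Origin at the centre of its underside, 140 mm above the table; x points along the tape to the cut-off end
- tape_6: sixth and last sixth of the tape counted from the folded-over end: 36 mm long, 48 mm wide, 1.5 mm thick. Origin at the centre of its underside, 140 mm above the table; x points along the tape to the cut-off end

How it is judged:
On the way, in this order (a step that is already met when the one before it is completed fails the run):
1. the fingertips press on the first sixth of the tape, next to the folded-over end (more than 1 N) (contact force between the fingers and tape_1 above 1 N), for 0.05 s.
2. the fingertips have run on: they press on sixth number 2 of the tape and have left number 1 (more than 1 N) (contact force between the fingers and tape_2 above 1 N and contact force between the fingers and tape_1 below 0.2 N), for 0.05 s.
3. the fingertips have run on: they press on sixth number 3 of the tape and have left number 2 (more than 1 N) (contact force between the fingers and tape_3 above 1 N and contact force between the fingers and tape_2 below 0.2 N), for 0.05 s.
4. the fingertips have run on: they press on sixth number 4 of the tape and have left number 3 (more than 1 N) (contact force between the fingers and tape_4 above 1 N and contact force between the fingers and tape_3 below 0.2 N), for 0.05 s.
5. the fingertips have run on: they press on sixth number 5 of the tape and have left number 4 (more than 1 N) (contact force between the fingers and tape_5 above 1 N and contact force between the fingers and tape_4 below 0.2 N), for 0.05 s.
6. the fingertips have run on: they press on sixth number 6 of the tape and have left number 5 (more than 1 N) (contact force between the fingers and tape_6 above 1 N and contact force between the fingers and tape_5 below 0.2 N), for 0.05 s.
At the end, for the whole second after the job is handed in: The tape has been stroked once through with more than 1 N from the folded-over end to the cut-off end, each sixth in turn; the carton stands within 20 mm of where it was and level, its top has sprung back (less than 2 mm in), and the six loose things are within 25 mm of where they stood (distance of carton from where it was at the start of the episode below 0.02 m and angle between carton's own z axis and vertical below 0.05 rad and value of joint carton_top below 0.002 m and linear speed of carton below 0.02 m/s and distance of each of cutter, stamp, jar_tall, jar_low, tape_roll, small_pail from where it was at the start of the episode below 0.025 m); the robot touches nothing.
It fails at once if the carton's top is caved in: pressed in more than 10 mm (value of joint carton_top above 0.01 m).
It fails at once if the tape is pressed hard: more than 20 N (contact force between the fingers and tape_1 above 20 N or contact force between the fingers and tape_2 above 20 N or contact force between the fingers and tape_3 above 20 N or contact force between the fingers and tape_4 above 20 N or contact force between the fingers and tape_5 above 20 N or contact force between the fingers and tape_6 above 20 N).
It fails at once if the carton is shoved or lifted more than 20 mm, or tipped (distance of carton from where it was at the start of the episode above 0.02 m or angle between carton's own z axis and vertical above 0.08 rad).
It fails at once if a thing on or beside the carton is moved more than 25 mm, or lifted (distance of any of cutter, stamp, jar_tall, jar_low, tape_roll, small_pail from where it was at the start of the episode above 0.025 m).
It also fails if it takes over 32 s, if anything falls off the work surface, if the arm or the gripper's body presses on something with over 40 N, if the wrist force passes 120 N, or if a joint passes its speed limit or range.

## Working session

There is one attempt and no reset: what is moved stays moved. The work goes in short steps, Python scripts to look and compute and a tool call to move; the robot and the scene stay as the last step left them, time stands still between calls to the robot, and variables do not carry over. Pictures are saved under pics/ and viewed, at most 10 in all, crops included, and the job is handed in when it is done.

Besides the shell and the picture viewer there is one more tool, called after "Call:" as name(argument=value, ...), one argument or row to a line, values as JSON. apply_moves: Moves the arm, as the interface text tells. Its arguments: {"type":"object","properties":{"deltas":{"type":"array"},"squeeze":{"type":"number"}},"required":["deltas"]}

```bash
mkdir -p pics; cat > h.py <<'E'
import numpy as np, cv2
from scipy.spatial.transform import Rotation as R
from rig import *
def rot(q): return R.from_quat([q[1],q[2],q[3],q[0]]).as_matrix()
def world(p,pic,z):
    d=rot(pic["orientation"])@np.linalg.inv(pic["K"])@np.array([p[0],p[1],1.]); c=np.array(pic["position"])
    return c+d*(z-c[2])/d[2]
def save(pic,n): cv2.imwrite("pics/"+n,pic["frame"][:,:,::-1])
E
python3 - <<'E'
from h import *
s=get_state(); print({k:np.round(s[k],3) for k in ("clock","position","ee_rot","contact_force","width")}, nose_length if not callable(nose_length) else nose_length())
Z=dict(tape_start=.1415,tape_end=.1415,tape_1=.14,cutter=.14,stamp=.14,carton=0,jar_tall=0,jar_low=0)
for n in("scene","side"):
    p=get_image(n); save(p,n+".png"); print(n,np.round(p["position"],3))
    for q,z in Z.items():
        for r in place_of(q,p)[:6 if q=="tape_1" else 1]: print(q,np.round(r["point"]),round(r["score"],2),np.round(world(r["point"],p,z),3))
E
```

```text
{'clock': np.float64(0.0), 'position': array([ 0.169, -0.549,  0.247]), 'ee_rot': array([-0.001,  0.989,  0.148, -0.   ]), 'contact_force': array([-1.018,  1.06 , -0.367]), 'width': np.float64(0.085)} 0.017
scene [0.924 0.563 0.91 ]
tape_start [348. 338.] 0.86 [0.615 0.226 0.141]
tape_end [321. 256.] 0.89 [0.536 0.042 0.142]
tape_1 [343. 320.] 0.95 [0.596 0.189 0.14 ]
tape_1 [348. 336.] 0.84 [0.611 0.222 0.14 ]
tape_1 [334. 307.] 0.83 [0.591 0.156 0.14 ]
tape_1 [333. 292.] 0.66 [0.573 0.128 0.14 ]
tape_1 [329. 279.] 0.53 [0.558 0.097 0.14 ]
tape_1 [259. 352.] 0.32 [0.758 0.152 0.14 ]
cutter [303. 292.] 0.86 [0.619 0.092 0.14 ]
stamp [358. 276.] 0.7 [0.507 0.126 0.14 ]
carton [330. 332.] 0.71 [0.58  0.128 0.   ]
jar_tall [260. 351.] 0.83 [0.723 0.075 0.   ]
jar_low [412. 344.] 0.59 [0.458 0.257 0.   ]
side [0.278 1.044 1.013]
tape_start [235. 293.] 0.63 [0.613 0.235 0.141]
tape_end [296. 240.] 0.81 [0.531 0.049 0.142]
tape_1 [232. 292.] 0.89 [0.62  0.231 0.14 ]
tape_1 [244. 283.] 0.81 [0.604 0.203 0.14 ]
tape_1 [288. 245.] 0.66 [0.545 0.069 0.14 ]
tape_1 [266. 261.] 0.6 [0.579 0.129 0.14 ]
tape_1 [257. 273.] 0.57 [0.588 0.167 0.14 ]
tape_1 [278. 253.] 0.52 [0.559 0.099 0.14 ]
cutter [248. 245.] 0.94 [0.631 0.088 0.14 ]
stamp [304. 265.] 0.72 [0.496 0.123 0.14 ]
carton [273. 309.] 0.77 [0.569 0.133 0.   ]
jar_tall [365. 410.] 0.5 [0.325 0.355 0.   ]
jar_low [310. 364.] 0.62 [0.454 0.267 0.   ]
```

View pics/scene.png

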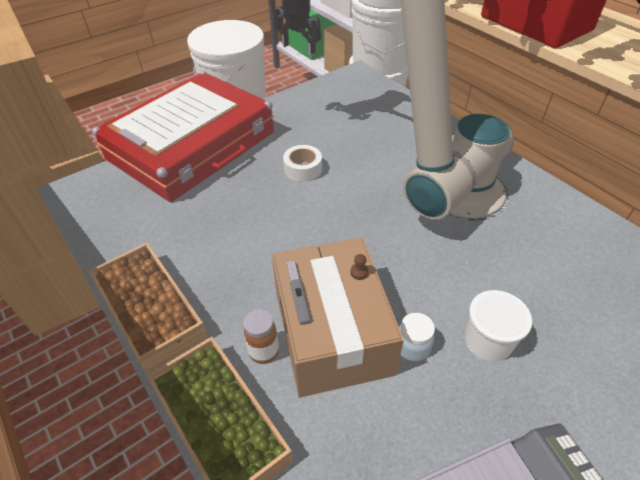

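```bash
cat >> h.py <<'E'
A=np.array([.614,.230]); B=np.array([.534,.045])
def go(P,zt,A=A,B=B):
    """tool-frame shift (mm) and turn (deg) to put the fingertips over P at height zt, tool x along tape (B to A)"""
    s=get_state(); M=rot(s["ee_rot"]); h=np.degrees(np.arctan2(M[1,0],M[0,0])); t=np.degrees(np.arctan2(*(A-B)[::-1]))
    d=np.array([P[0],P[1],zt+.017])-s["position"]
    print("pos",np.round(s["position"],4),"F",np.round(s["contact_force"],2),"shift",np.round(M.T@d*1000,1),"turn",round(h-t,2))
E
python3 -c "
from h import *
go(A,.24)"
```

```text
pos [ 0.1687 -0.5497  0.2483] F [-0.08  0.44  0.16] shift [ 654.5 -614.8   -8.7] turn -49.55
```

Call:
apply_moves(
  deltas=[0,0,0,-30,0,0,654,-615,-30,-49.5,0,654,-615,-30,-49.5,0,654,-615,-30,-49.5,0,654,-615,-30,-49.5,0,654,-615,-30,-49.5,0,654,-615,-30,-49.5,0,654,-615,-30,-49.5,0,654,-615,-30,-49.5,0,654,-615,-30,-49.5,0,654,-615,-30,-49.5,0,654,-615,-30,-49.5],
  squeeze=20,
)

```text
clock: 1.9
position: [0.3963, -0.1497, 0.2787]
ee_rot: [0.001, 0.836, 0.549, 0.0]
contact_force: [1.6, 0.1, 0.3]
width: 0.0002
gripper_force: 0.0
```

```bash
python3 -c "
from h import *
go(A,.24)"
```

```text
pos [ 0.3963 -0.1497  0.2787] F [1.57 0.08 0.34] shift [434.9  48.6  21.7] turn -0.07
```

Call:
apply_moves(
  deltas=[0,434,48,0,0,0,434,48,0,0,0,434,48,0,0,0,434,48,0,0,0,434,48,0,0,0,434,48,0,0,0,434,48,0,0,0,434,48,0,0,0,434,48,0,0,0,434,48,0,0,0,434,48,0,0,0,434,48,0,0],
)

```text
clock: 2.9
position: [0.6143, 0.232, 0.2769]
ee_rot: [-0.001, 0.835, 0.55, 0.001]
contact_force: [0.8, -0.4, -0.0]
width: 0.0004
gripper_force: 0.0
```

```bash
python3 - <<'E'
from h import *
go(A,.16)
p=get_image("wrist"); save(p,"w1.png")
for q,z in dict(tape_start=.1415,tape_end=.1415,tape_1=.14,cutter=.14,stamp=.14).items():
    for r in place_of(q,p)[:6 if q=="tape_1" else 1]: print(q,np.round(r["point"]),round(r["score"],2),np.round(world(r["point"],p,z),4))
E
```

```text
pos [0.6143 0.232  0.2769] F [ 0.79 -0.44 -0.04] shift [-2.1  0.5 99.9] turn 0.18
tape_start [318. 238.] 0.57 [0.6143 0.2276 0.1415]
tape_1 [321. 287.] 0.79 [0.602  0.1942 0.14  ]
tape_1 [316. 419.] 0.67 [0.5562 0.0958 0.14  ]
tape_1 [316. 455.] 0.45 [0.543  0.0645 0.14  ]
```

View pics/w1.png

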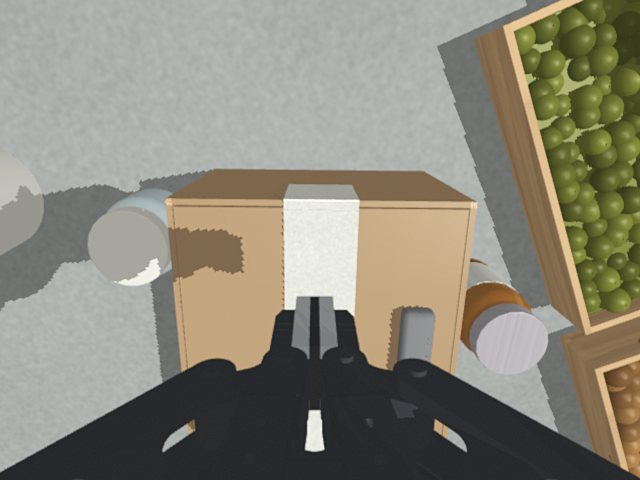

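The wrist view shows the tape running straight down the image. Its fold is at about (321,200), its sides at columns 284 and 358, the fingers are in line with it, and the cutter and stamp shadow are well to the sides.

```bash
python3 - <<'E'
from h import *
p=get_image("wrist")
L,Rr,e,t=[world(x,p,.1405)[:2] for x in([168,199],[476,203],[321,200],[321,290])]
v=Rr-L; print(np.linalg.norm(v),np.linalg.norm(world([358,200],p,.1415)-world([284,200],p,.1415)))
u=np.array([v[1],-v[0]])/np.linalg.norm(v); u*=np.sign(u@np.array([-.4,-.9]))
A2=e+.024*u; B2=A2+.198*u; print(np.round([e,t,A2,B2],4), "mid edge",(L+Rr)/2, "B heading deg",np.degrees(np.arctan2(*(-u)[::-1])),np.degrees(np.arctan2(*(A-B)[::-1])))
go(A2,.16,A2,B2)
E
```

```text
0.1978175226677083 0.04730614232107706
[[0.6231 0.2433]
 [0.5983 0.1854]
 [0.6132 0.2214]
 [0.5319 0.0409]] mid edge [0.62352122 0.24237872] B heading deg 65.74316380839396 66.61477894278626
pos [0.612  0.2262 0.2788] F [ 0.38  0.4  -0.21] shift [ -3.9   3.  101.8] turn 0.73
```

Call:
apply_moves(
  deltas=[0,-4,2.5,30,0.6,0,-4,2.5,60,0.6,0,-4,2.5,85,0.6,0,-4,2.5,100,0.6,0,-4,2.5,108,0.6,0,-4,2.5,108,0.6,0,-4,2.5,108,0.6],
)

```text
clock: 3.83
position: [0.6135, 0.2224, 0.171]
ee_rot: [0.0, 0.839, 0.544, 0.0]
contact_force: [-0.2, 0.5, -0.5]
width: 0.0
gripper_force: 0.0
```

```bash
python3 - <<'E'
from h import *
A=np.array([.6133,.2218]);B=np.array([.5325,.041])
go(A,.1415,A,B); p=get_image("side"); cv2.imwrite("pics/s2.png",cv2.resize(p["frame"][160:360,130:390,::-1],None,fx=3,fy=3)); 
E
```

```text
pos [0.6135 0.2224 0.171 ] F [-0.23  0.52 -0.51] shift [-0.6  0.1 12.5] turn 0.0
```

View pics/s2.png

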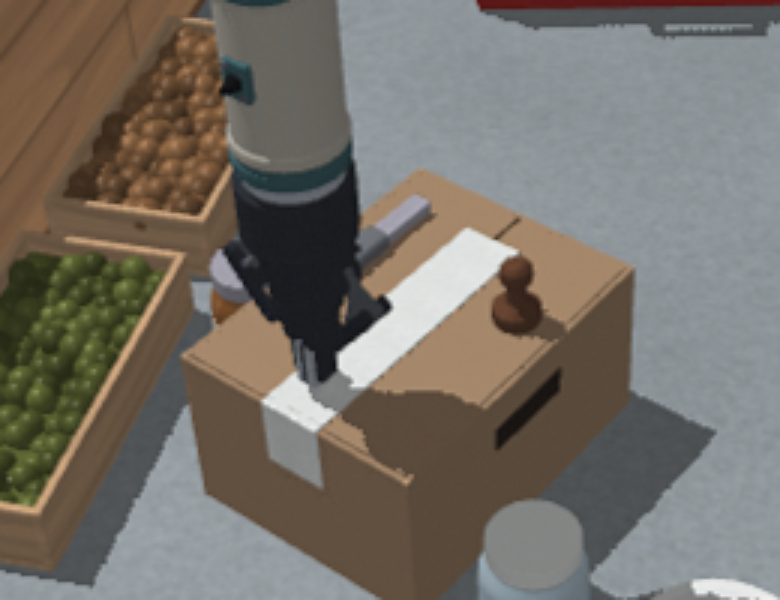

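The fingertips are centred above the first sixth, with the stamp and cutter clear of the gripper. Next I lower gently and check the force.

Call:
apply_moves(
  deltas=[0,0,0,4,0,0,0,0,8,0,0,0,0,10,0,0,0,0,11.5,0,0,0,0,12.5,0,0,0,0,13.5,0,0,0,0,14.5,0,0,0,0,14.5,0,0,0,0,14.5,0],
)

```text
clock: 4.63
position: [0.6131, 0.2229, 0.1562]
ee_rot: [0.0, 0.839, 0.544, 0.0]
contact_force: [-2.1, -0.5, 4.2]
width: 0.0002
gripper_force: 2.0
```

Call:
apply_moves(
  deltas=[0,0,0,1,0,0,-6,0,1,0,0,-12,0,1,0,0,-18,0,1,0,0,-24,0,1,0,0,-30,0,1,0,0,-36,0,1,0,0,-42,0,1,0,0,-48,0,1,0,0,-54,0,1,0,0,-60,0,1,0,0,-66,0,1,0],
)

```text
clock: 5.63
position: [0.5861, 0.1621, 0.1549]
ee_rot: [-0.0, 0.839, 0.544, 0.0]
contact_force: [1.3, 3.6, 4.8]
width: -0.0
gripper_force: 2.6
```

```bash
python3 - <<'E'
from h import *
A=np.array([.6133,.2218]);B=np.array([.5325,.041])
go(B,.138,A,B)
E
```

```text
pos [0.5861 0.1621 0.1549] F [1.33 3.61 4.76] shift [-132.4    0.4   -0.2] turn 0.03
```

Force about 5 N, on line. Continuing.

Call:
apply_moves(
  deltas=[0,-6,0,0,0,0,-12,0,0,0,0,-18,0,0,0,0,-24,0,0,0,0,-30,0,0,0,0,-36,0,0,0,0,-42,0,0,0,0,-48,0,0,0,0,-54,0,0,0,0,-60,0,0,0,0,-66,0,0,0,0,-70,0,0,0],
)

```text
clock: 6.63
position: [0.5572, 0.098, 0.1548]
ee_rot: [-0.0, 0.839, 0.544, -0.0]
contact_force: [1.9, 3.4, 5.6]
width: 0.0002
gripper_force: 2.6
```

```bash
python3 - <<'E'
from h import *
A=np.array([.6133,.2218]);B=np.array([.5325,.041])
go(B,.138,A,B)
E
```

```text
pos [0.5572 0.098  0.1548] F [1.9  3.38 5.61] shift [-62.1   0.7  -0.2] turn 0.01
```

Call:
apply_moves(
  deltas=[0,-6,0,0,0,0,-12,0,0,0,0,-18,0,0,0,0,-24,0,0,0,0,-30,0,0,0,0,-36,0,0,0,0,-42,0,0,0,0,-48,0,0,0,0,-54,0,0,0,0,-59,0,0,0,0,-62,0,0,0,0,-62,0,0,0],
)

```text
clock: 7.63
position: [0.5315, 0.0412, 0.1547]
ee_rot: [-0.0, 0.839, 0.544, -0.001]
contact_force: [0.7, 1.8, 4.7]
width: 0.0002
gripper_force: 2.6
```

```bash
python3 - <<'E'
from h import *
A=np.array([.6133,.2218]);B=np.array([.5325,.041])
go(B,.138,A,B)
p=get_image("side"); cv2.imwrite("pics/s3.png",cv2.resize(p["frame"][160:360,130:390,::-1],None,fx=3,fy=3)); 
E
```

```text
pos [0.5315 0.0412 0.1547] F [0.69 1.78 4.75] shift [ 0.2  1.  -0.3] turn -0.0
```

View pics/s3.png

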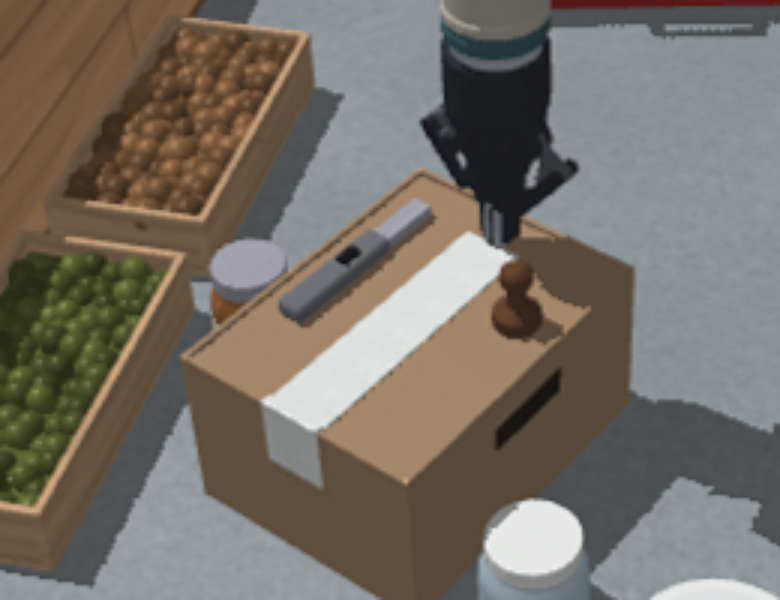

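The fingertips are at the cut-off edge, at about (500,240) in the crop. The carton, cutter and stamp have not moved. Lifting clear now.

Call:
apply_moves(
  deltas=[0,0,0,-2,0,0,0,0,-5,0,0,0,0,-15,0,0,0,0,-40,0,0,0,0,-70,0,0,0,0,-100,0,0,0,0,-120,0,0,0,0,-120,0,0,0,0,-120,0],
)

```text
clock: 8.43
position: [0.5321, 0.0415, 0.2756]
ee_rot: [0.001, 0.839, 0.544, -0.0]
contact_force: [-0.5, -0.4, -1.2]
width: 0.0001
gripper_force: 0.0
```

```bash
python3 - <<'E'
from h import *
s=get_state(); print(s["position"],s["contact_force"]); print(sign_off())
E
```

```text
[0.53207734 0.04152337 0.27563721] [-0.46314296 -0.43923323 -1.18048714]
the job is handed in; nothing more can be done
None
```

I ran the closed fingertips over the tape from the first sixth to the cut-off end, reading about 4 to 6 N of downward force at each check. I then lifted clear and handed the job in at about 8.5 s; nothing looked moved in the last picture, but no verdict came back.

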